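Snap the speed-control board onto its barbed standoffs

TASK

Mount the green control board in the open drive housing: first lay it over the four barbed standoffs the way its holes fit, then press it down gently until every post has clicked through and the board sits fully home on all four shoulders. The plate under it floats on soft rubber mounts: never push so hard that it is driven down onto its stops. Let go at the end, and leave the wrench, the felt wheel, the bottle and the screwdriver where they are.

Things in the scene. Friction and masses are not known exactly. Their poses are not given: they have to be found in the camera images.
- board: Control board: rigid dark green circuit board 160 (x) x 110 (y) x 3 mm, about 0.25 kg. Origin: centre of its underside, z up, x along its length. Four round 10 mm holes: two 86 mm apart at the -x end, two 60 mm apart at the +x end, so it fits one way only. Beside the sink: two black capacitors, 14 mm across, 14 mm high, at x -64, y +/-12 mm. Starts flat on the black rubber mat, 4 mm thick.
- sink_top (a point): Centre of the top of the finned aluminium heat sink in the middle of the board, 29 mm above the underside (26 mm above the board's top). The sink is 50 mm (board x) x 34 mm (board y): grip it across the 34 mm.
- terminal (a point): Centre of the top of the grey terminal block, at x 68, y 0 mm on the board, 15 mm above the underside; 12 mm (x) x 30 mm (y). It marks the board's +x end, where the holes are closer together.
- housing: Open dark steel case on the bench, 220 (x) x 175 (y) mm, walls 22 mm high; fixed. Origin: centre of its underside. A black cable gland sticks out of its +x wall, the end of the closer pair of standoffs. The mounting plate lies inside.
- plate_mid (a point): Centre of the underside of the dark steel mounting plate, 195 (x) x 158 (y) x 3 mm, 24 mm above the bench when unloaded. It carries four white snap standoffs; its x points to the pair that is closer together.
- plate (a joint): How far the mounting plate has sunk on its four soft rubber mounts, m: 0 unloaded, straight down, level, about 1 mm per 1.8 N of load on it (the board's weight alone: 1 to 2 mm), stopped hard at 16 mm (29 N). So the height at which a post clicks depends on the load.
- post_a (a point): Shoulder centre of the standoff at (-68, 43) mm on the plate, wide end, +y side; takes hole_a. Each standoff: body 16 mm across; its flat top, the shoulder, 17 mm above the plate's underside, is where the board rests. From it rises a pin 7.2 mm across, 16 mm tall, the top 5 mm tapered.
- post_b (a point): Shoulder centre of the standoff at (-68, -43) mm, wide end, -y side; takes hole_b. Each pin has two sprung barbs on its plate +x and -x sides, 14 mm across over both at 4.2 mm above the shoulder, sloping in to 7 mm at 9.5 mm above it. A board laid over the pins rests on them, underside about 7 mm above the shoulders.
- post_c (a point): Shoulder centre of the standoff at (68, 30) mm, narrow end, +y side; takes hole_c. Pushing the board past one standoff's barbs takes roughly 6 to 9 N at that standoff; then they snap out over the board and the force drops. The board does not bend: pressing a corner first lifts the opposite one, and the last two posts go through together (twice the force); all four at once is too much.
- post_d (a point): Shoulder centre of the standoff at (68, -30) mm, narrow end, -y side; takes hole_d.
- hole_a (a point): Centre of the hole at (-68, 43) mm on the board, at its underside; goes over post_a. Height above post_a: 0 when seated, about 7 mm when resting on the barbs. Bare board to press on with closed fingertips lies 22 mm from it along the board's x towards the middle.
- hole_b (a point): Centre of the hole at (-68, -43) mm on the board, at its underside; goes over post_b. Height above post_b: 0 when seated, about 7 mm when resting on the barbs. Bare board to press on with closed fingertips lies 22 mm from it along the board's x towards the middle.
- hole_c (a point): Centre of the hole at (68, 30) mm on the board, at its underside; goes over post_c. Height above post_c: 0 when seated, about 7 mm when resting on the barbs. Bare board to press on with closed fingertips lies 22 mm from it along the board's x towards the middle.
- hole_d (a point): Centre of the hole at (68, -30) mm on the board, at its underside; goes over post_d. Height above post_d: 0 when seated, about 7 mm when resting on the barbs. Bare board to press on with closed fingertips lies 22 mm from it along the board's x towards the middle.
- wrench: Bystander: steel adjustable wrench, 185 mm long, 12 mm high, lying on the bench; origin under its middle.
- wheel: Bystander: grey felt polishing wheel, 80 mm across, 22 mm thick, lying flat; origin at the centre of its underside.
- oil: Bystander: white oil bottle, 44 mm across, 110 mm tall, standing; origin at the centre of its underside.
- driver: Bystander: screwdriver with black handle, 200 mm long, 26 mm high, lying on the bench; origin under its middle.

How it is judged:
By the outcome, as a careful person would: the job done as asked, in the order asked, and still so for the second after the job is handed in, with the robot touching nothing.
It also fails if it takes over 59 s, if anything falls off the work surface, if the arm or the gripper's body presses on something with over 40 N, if the wrist force passes 120 N, or if a joint passes its speed limit or range.

ROBOT

A 7-joint arm with a two-finger parallel gripper is mounted at the origin on the work surface. World frame = base frame: x ahead of the robot, y to its left, z up, the work surface at z = 0. Lengths are in mm, angles in rad, forces in N, time in s.
With the tool pointing down it reaches from about 350 to 775 mm from the base axis. Payload 3.1 kg.
Tool frame: the origin (TCP) lies between the finger pads; the fingertips stand r.tcp_to_tips ahead of it and the grasp point (between the pads) lies 2 mm behind it (r.tcp_to_tips is the distance from the TCP to the fingertips, in mm); z points along the fingers, y is the direction in which the jaws open and shut (so a half turn about z gives the same grasp; the last joint's range is limited). The gripper opens to 85 mm and grips with 20 to 120 N. Pads are 22 mm wide; open, the fingers measure 114 mm over their backs; the gripper's body (76 mm by 85 mm) begins 54 mm behind the grasp point. The pads swing forward as they close: fully open they stand 13 mm farther back than shut.
Start: joints at [1.23, 0.311, 0.014, 1.512, -0.004, 1.319, -0.027], TCP at [161.939, -525.636, 248.304] pointing down, gripper open.
Joint ranges: [-2.7, 2.7], [-0.3, 1.91], [-1.27, 1.3], [0.12, 2.57], [-1.44, 4.58], [0.2, 2.03], [-3.05, 3.05]. Speed limits (rad/s): [2.79, 2.79, 3.14, 3.14, 3.14, 3.14, 3.14].

INTERFACE

Orientations are given as a unit quaternion [x, y, z, w].
In Python, from cell import r gives the robot as it stands.
- The arm moves only by the shell command python3 -m jog 'ROWS' [FORCE]. ROWS is JSON, a list of rows, each an object of numbers: "hand": the opening, from 0 (shut) to 1 (fully open); "x", "y", "z": the shift along the world's x, y, z in m; "rx", "ry", "rz": the turn, a rotation vector about the world's x, y, z in degrees. In form: [{"hand": .., "x": .., "y": .., "z": .., "rx": .., "ry": .., "rz": ..}, ...]. A call has 1 to 10 rows; each row shifts and turns the commanded pose from where the row before left it; what a row does not reach is not made up. A row lasts 1/8 s, in which the tool goes at most 62.5 mm and 10.7 degrees, less where a joint would pass 70% of its speed; a pose out of reach is approached as far as the arm can. A call is refused whole if a number of a shift passes 0.0625 or a number of a turn 10.7, either way. A call with a gripper value outside its range is refused whole. The fingers move at their own pace and stop on an object; FORCE is the grip in N (left out, the last holds). Time passes only in rows, so rows that do not move let the fingers close. It gives the time, the measured TCP pose, the force and the opening at its end, in the units of the state.
- r.read_state(): the state, without advancing time (a new reading comes with each control period).
- r.read_camera(name): name is "scene" or "top"; returns the picture (480x640x3 uint8, red, green, blue); there is no depth.
- r.camera_info(name): a dict with "intrinsics" (3x3 intrinsics, pixels), "R" (3x3) and "t" (3): a world point X has camera coordinates R X + t. Camera axes: x right, y down, z forward; pixel columns grow to the right and rows downward; lengths in mm; the calibration is good to about 2 mm. A picture is of the moment at which its call begins. camera_info takes no time and is no camera call.
- r.finish_job(): hands the job in, once; it reports no verdict.
The state is a dict: "time": time; "qpos": joint angles; "dq": joint speeds; "effort": joint torques, N m; "eef_pos": TCP position; "tcp_rot": TCP orientation; "wrist_force": force on the tool from outside, world axes, zero at the start; "moment": the same for the moment, N m; "opening": finger opening in mm.
Only numpy, scipy, OpenCV 4.12 (cv2) and the standard library are available. Lean on these libraries where they do the work, as an engineer would, in place of code of your own. Each camera call takes 0.05 s, during which the arm holds its last target.

## Working session

There is one attempt and no reset: what is moved stays moved. The work goes in short steps, Python scripts to look and compute and a shell command to move; the robot and the scene stay as the last step left them, time stands still between calls to the robot, and variables do not carry over. Pictures are saved under pics/ and viewed, and the job is handed in when it is done.

```bash
ls; mkdir -p pics
python3 - <<'E'
from cell import r
import cv2
for n in ("scene","top"):
    im=r.read_camera(n); cv2.imwrite(f"pics/{n}0.png",im[:,:,::-1])
    print(n,r.camera_info(n))
print(r.read_state(), r.tcp_to_tips)
E
```

```text
pics
scene {'intrinsics': array([[537.46150956,   0.        , 315.35010712],
       [  0.        , 537.46150956, 233.17047542],
       [  0.        ,   0.        ,   1.        ]]), 'R': array([[ 0.61078115,  0.79173452, -0.01014059],
       [ 0.63939159, -0.50072991, -0.58347918],
       [-0.46703831,  0.34989427, -0.81206479]]), 't': array([-409.87130708, -344.39957402, 1557.06249507])}
top {'intrinsics': array([[563.23364578,   0.        , 309.92892399],
       [  0.        , 563.23364578, 234.74707651],
       [  0.        ,   0.        ,   1.        ]]), 'R': array([[ 0.02072236, -0.99977585, -0.00433927],
       [-0.996387  , -0.02029418, -0.08246869],
       [ 0.08236215,  0.00603254, -0.99658421]]), 't': array([  27.83279713,  602.7733264 , 1132.31968849])}
{'time': 0.1, 'qpos': array([ 1.23031738,  0.31165067,  0.01394717,  1.51287632, -0.00441059,
        1.31919807, -0.02724157]), 'dq': array([-0.00070776, -0.00189072,  0.00075558, -0.00430161, -0.00086943,
       -0.00033427,  0.00087789]), 'effort': array([ 1.06579228e-03, -3.80850112e+01,  1.46972202e-01, -2.31238353e+01,
        1.23675942e-02,  8.07223201e-03,  9.71891794e-07]), 'eef_pos': array([ 161.75654688, -525.03925046,  247.33504762]), 'tcp_rot': array([ 9.88855926e-01,  1.48871933e-01, -1.88172487e-04, -1.03384490e-03]), 'wrist_force': array([0.22082606, 0.32986646, 0.20241817]), 'moment': array([ 0.00225224, -0.04110685, -0.00027931]), 'opening': 85.1848561521788} 17.0
```

View pics/top0.png

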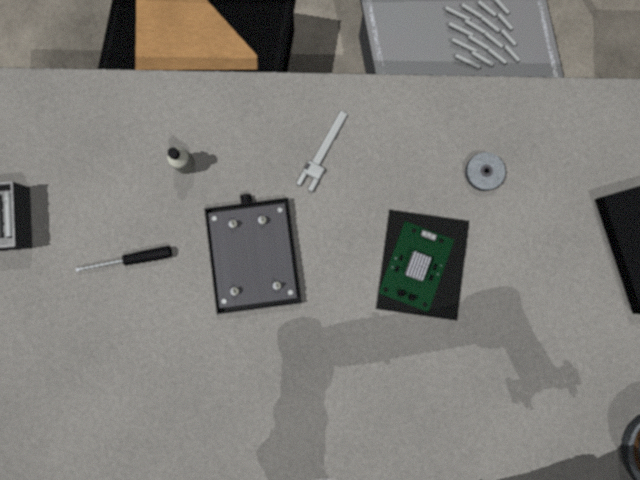

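View pics/scene0.png

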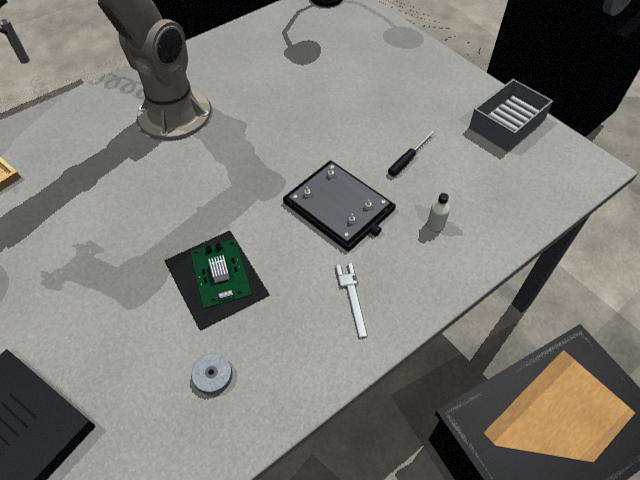

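The top view shows the board at about (417,265) with its terminal up, and the housing at about (253,255) with its gland at the top. I'll enlarge both.

Run:
```python
import cv2
t=cv2.imread("pics/top0.png"); s=cv2.imread("pics/scene0.png")
a=t[205:325,370:480]; b=t[190:320,195:310]
cv2.imwrite("pics/tb.png",cv2.resize(a,None,fx=5,fy=5,interpolation=cv2.INTER_CUBIC))
cv2.imwrite("pics/th.png",cv2.resize(b,None,fx=4.6,fy=4.6,interpolation=cv2.INTER_CUBIC))
cv2.imwrite("pics/sb.png",cv2.resize(s[225:335,160:275],None,fx=5,fy=5,interpolation=cv2.INTER_CUBIC))
cv2.imwrite("pics/sh.png",cv2.resize(s[150:255,275:405],None,fx=5,fy=5,interpolation=cv2.INTER_CUBIC))
```

```text
(no output)
```

View pics/tb.png

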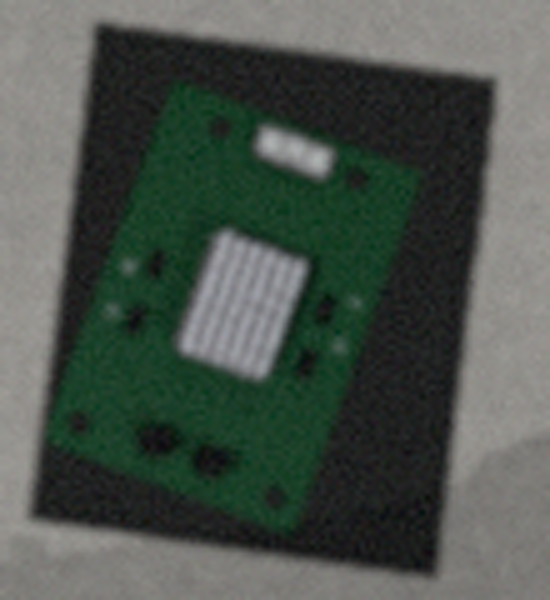

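View pics/th.png

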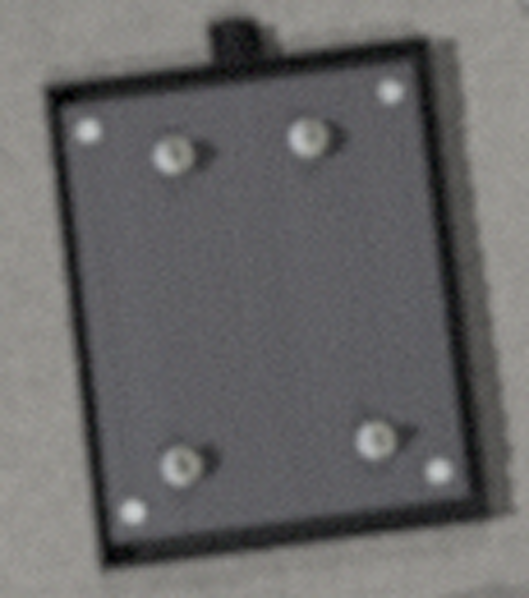

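View pics/sb.png

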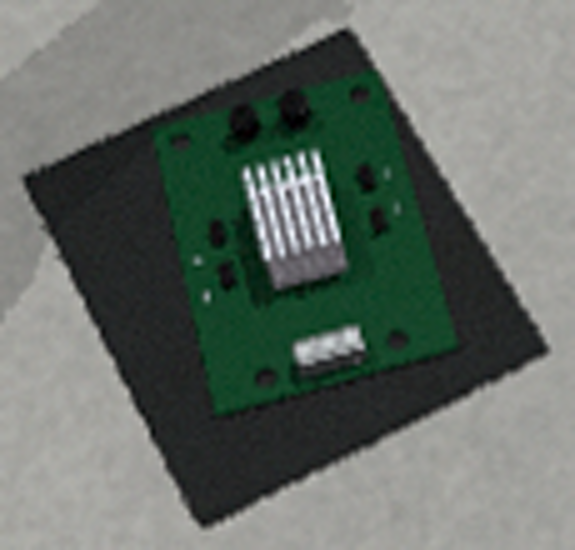

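View pics/sh.png

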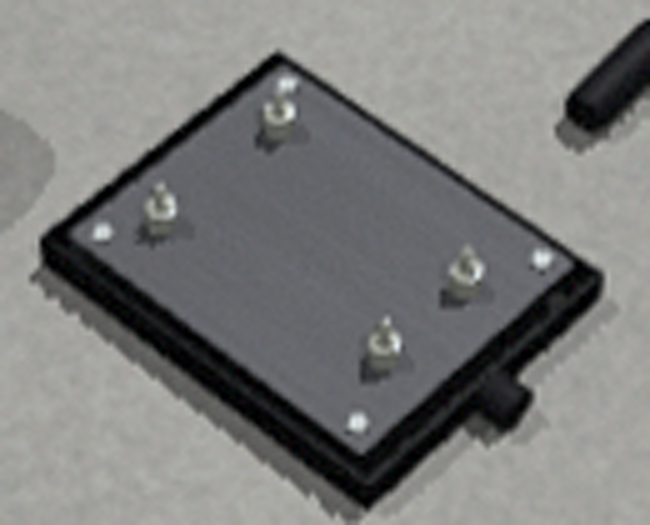

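In the crops, the board's holes, corners and terminal are clear, and so are the four posts, with the narrow pair next to the gland. I'll fit planar poses to the readings from both cameras.

```bash
cat > h.py <<'E'
import numpy as np
from scipy.optimize import least_squares
from cell import r
CI={n:r.camera_info(n) for n in("scene","top")}
def proj(n,X):
    c=CI[n]; p=(np.asarray(X)@c["R"].T+c["t"])@c["intrinsics"].T
    return p[:,:2]/p[:,2:]
def world(p,loc):
    x,y,z,a=p; c,s=np.cos(a),np.sin(a); L=np.asarray(loc,float)
    return np.c_[x+c*L[:,0]-s*L[:,1],y+s*L[:,0]+c*L[:,1],z+L[:,2]]
def fit(obs,p0,z=None):
    # obs: list of (cam, locals Nx3, pixels Nx2)
    full=lambda q: q if z is None else np.r_[q[:2],z,q[2]]
    f=lambda q: np.concatenate([(proj(n,world(full(q),l))-px).ravel() for n,l,px in obs])
    s=least_squares(f,p0,loss="soft_l1"); 
    return full(s.x), f(s.x).reshape(-1,2)
def crop(p,off,k): return (np.asarray(p,float)+.5)/k-.5+np.asarray(off)
H=np.array([[-68,43,0],[-68,-43,0],[68,30,0],[68,-30,0]],float)
E
python3 - <<'E'
from h import *
np.set_printoptions(precision=2,suppress=True)
bl=np.array([[-68,43,3],[-68,-43,3],[68,30,3],[68,-30,3],[-80,55,3],[-80,-55,3],[80,55,3],[80,-55,3]])
bt=crop([(78,422),(275,497),(220,126),(358,178),(50,443),(293,532),(178,83),(420,172)],(370,205),5)
bs=crop([(360,94),(181,141),(398,340),(265,378),(378,70),(155,128),(457,345),(215,414)],(160,225),5)
pt=crop([(182,466),(376,440),(174,155),(309,138)],(195,190),4.6)
ps=crop([(279,118),(160,208),(467,270),(385,343)],(275,150),5)
pp=crop([(279,97),(160,188),(467,250),(385,322)],(275,150),5)
tip=H+[0,0,16]
for name,o,z in (("board",[("top",bl,bt),("scene",bl,bs)],4),("posts",[("top",H,pt),("scene",H,ps),("scene",tip,pp)],41)):
    for lab,oo in (("both",o),("top",o[:1]),("scene",o[1:])):
        p,e=fit(oo,[500,0,0],z); print(name,lab,p,np.degrees(p[3]),"rms",np.sqrt((e**2).mean())); 
        if lab=="both": print(e.round(1).tolist())
s=r.read_state(); print(s["eef_pos"],s["tcp_rot"])
E
```

```text
board both [ 543.28 -180.29    4.      5.94] 340.4255685171028 rms 0.7151487343988027
[[-0.4, 0.2], [-0.6, 0.1], [-0.5, 0.4], [-0.9, 0.2], [-2.2, -0.6], [-0.7, 0.6], [-1.4, -0.5], [-0.1, 0.3], [-0.7, 0.6], [-0.6, 0.7], [-0.4, 0.4], [-0.2, 0.3], [-0.5, 0.2], [-1.4, 0.6], [-0.1, 0.8], [-0.3, 0.9]]
board top [ 543.52 -181.88    4.     12.23] 700.6187732115694 rms 0.516901046665071
board scene [ 542.73 -178.55    4.    -44.33] -2539.977740944194 rms 0.24709612866185837
posts both [558.59 158.87  41.     6.44] 368.7506243098976 rms 0.3803787749462548
[[-0.5, -0.3], [-0.2, -0.3], [-0.5, -0.2], [-0.5, -0.4], [-0.4, -0.7], [-0.2, 0.3], [-0.4, 0.4], [-0.4, 0.2], [-0.4, -0.8], [-0.4, 0.0], [0.0, 0.2], [-0.1, 0.3]]
posts top [558.06 158.02  41.    -6.13] -351.3470060207295 rms 0.07666466569710775
posts scene [558.92 159.53  41.     6.44] 368.81116669699503 rms 0.32871514592207274
[ 161.76 -525.04  247.34] [ 0.99  0.15 -0.   -0.  ]
```

Board: about (543,-180), yaw -19.6°. Posts: about (558.5,159), yaw 8.7°. Next I move above the sink and turn the hand by about -36.7°.

```bash
python3 -m jog '[{"hand":1,"x":0.0423,"y":0.0383,"z":-0.015,"rz":-4.1},{"hand":1,"x":0.0423,"y":0.0383,"z":-0.015,"rz":-4.1},{"hand":1,"x":0.0423,"y":0.0383,"z":-0.015,"rz":-4.1},{"hand":1,"x":0.0423,"y":0.0383,"z":-0.015,"rz":-4.1},{"hand":1,"x":0.0423,"y":0.0383,"z":-0.015,"rz":-4.1},{"hand":1,"x":0.0423,"y":0.0383,"z":-0.015,"rz":-4.1},{"hand":1,"x":0.0423,"y":0.0383,"z":-0.015,"rz":-4.1},{"hand":1,"x":0.0423,"y":0.0383,"z":-0.015,"rz":-4.1},{"hand":1,"x":0.0423,"y":0.0383,"z":-0.015,"rz":-4.1},{"hand":1}]'
python3 - <<'E'
from h import *
import cv2
from scipy.spatial.transform import Rotation as R
for n in("top","scene"):
    cv2.imwrite(f"pics/{n}1.png",r.read_camera(n)[:,:,::-1])
s=r.read_state(); m=R.from_quat(s["tcp_rot"]).as_matrix(); print(s["time"],s["eef_pos"],s["qpos"],"y-axis ang",np.degrees(np.arctan2(m[1,1],m[0,1])),m[:,2],s["wrist_force"],s["opening"])
a=cv2.imread("pics/top1.png")[190:340,330:500];b=cv2.imread("pics/scene1.png")[190:340,130:300]
cv2.imwrite("pics/c1.png",cv2.resize(np.hstack([a,b]),None,fx=2.3,fy=2.3,interpolation=cv2.INTER_CUBIC))
E
```

```text
0.2 [ 161.7995597  -525.25703983  247.64735979] [ 1.23028448  0.31142123  0.01402877  1.51241544 -0.00439446  1.31916768
 -0.02721494] y-axis ang -72.87757180361496 [-4.83805183e-04  1.29380233e-03 -9.99999046e-01] [ 0.03374211  0.55879169 -0.07520136] 85.56801852047225schema error: expected keys hand, x, y, z, rx, ry, rz
```

View pics/c1.png

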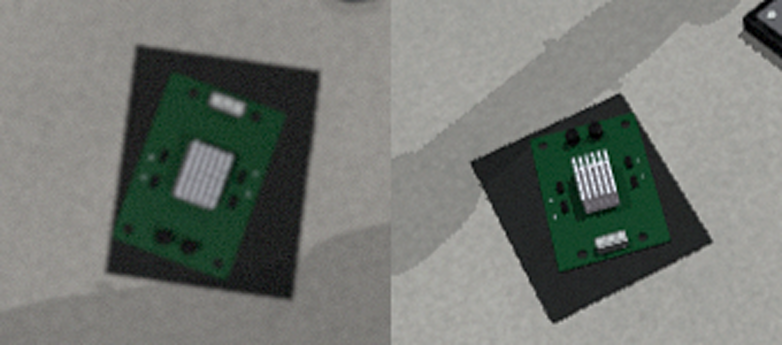

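The call was refused because every row needs all the keys, so the arm has not moved. I'll resend it with full rows.

```bash
python3 -m jog '[{"hand":1,"x":0.0423,"y":0.0383,"z":-0.015,"rx":0,"ry":0,"rz":-4.1},{"hand":1,"x":0.0423,"y":0.0383,"z":-0.015,"rx":0,"ry":0,"rz":-4.1},{"hand":1,"x":0.0423,"y":0.0383,"z":-0.015,"rx":0,"ry":0,"rz":-4.1},{"hand":1,"x":0.0423,"y":0.0383,"z":-0.015,"rx":0,"ry":0,"rz":-4.1},{"hand":1,"x":0.0423,"y":0.0383,"z":-0.015,"rx":0,"ry":0,"rz":-4.1},{"hand":1,"x":0.0423,"y":0.0383,"z":-0.015,"rx":0,"ry":0,"rz":-4.1},{"hand":1,"x":0.0423,"y":0.0383,"z":-0.015,"rx":0,"ry":0,"rz":-4.1},{"hand":1,"x":0.0423,"y":0.0383,"z":-0.015,"rx":0,"ry":0,"rz":-4.1},{"hand":1,"x":0.0423,"y":0.0383,"z":-0.015,"rx":0,"ry":0,"rz":-3.9},{"hand":1,"x":0,"y":0,"z":0,"rx":0,"ry":0,"rz":0}]'
python3 - <<'E'
from h import *
import cv2
from scipy.spatial.transform import Rotation as R
for n in("top","scene"):
    cv2.imwrite(f"pics/{n}2.png",r.read_camera(n)[:,:,::-1])
s=r.read_state(); m=R.from_quat(s["tcp_rot"]).as_matrix(); print(s["time"],s["eef_pos"],s["qpos"],"y-axis ang",np.degrees(np.arctan2(m[1,1],m[0,1])),m[:,2],s["wrist_force"],s["opening"])
a=cv2.imread("pics/top2.png")[190:340,330:500];b=cv2.imread("pics/scene2.png")[190:340,130:300]
cv2.imwrite("pics/c2.png",cv2.resize(np.hstack([a,b]),None,fx=2.3,fy=2.3,interpolation=cv2.INTER_CUBIC))
E
```

```text
time: 1.45
eef_pos: [545.4, -173.4, 111.6]
tcp_rot: [0.986, -0.165, -0.001, -0.003]
wrist_force: [-0.4, 0.1, 0.1]
opening: 85.3
1.55 [ 542.55229504 -180.19613746  112.61422284] [ 0.3957176   0.47027654 -0.14456621  1.63498337  0.07599388  1.043358
 -1.68178964] y-axis ang -109.43750830783394 [-1.57216535e-03  9.35010212e-05 -9.99998760e-01] [-0.6638347  -0.98733135 -0.87732116] 85.44329560075633
```

View pics/c2.png

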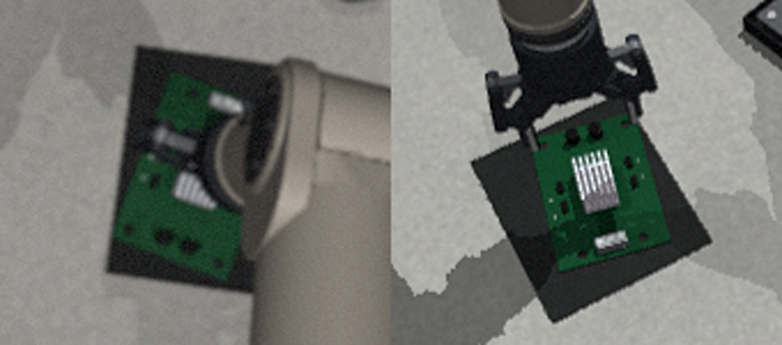

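The hand straddles the sink, aligned. I descend to TCP z≈28 and close.

```bash
python3 -m jog '[{"hand":1,"x":0,"y":0,"z":-0.04,"rx":0,"ry":0,"rz":0},{"hand":1,"x":0,"y":0,"z":-0.03,"rx":0,"ry":0,"rz":0},{"hand":1,"x":0,"y":0,"z":-0.0145,"rx":0,"ry":0,"rz":0},{"hand":1,"x":0,"y":0,"z":0,"rx":0,"ry":0,"rz":0},{"hand":0.35,"x":0,"y":0,"z":0,"rx":0,"ry":0,"rz":0},{"hand":0.2,"x":0,"y":0,"z":0,"rx":0,"ry":0,"rz":0},{"hand":0.2,"x":0,"y":0,"z":0,"rx":0,"ry":0,"rz":0},{"hand":0.2,"x":0,"y":0,"z":0,"rx":0,"ry":0,"rz":0}]' 40
python3 - <<'E'
from h import *
import cv2
from scipy.spatial.transform import Rotation as R
for n in("scene",):
    cv2.imwrite(f"pics/{n}3.png",r.read_camera(n)[:,:,::-1])
s=r.read_state(); m=R.from_quat(s["tcp_rot"]).as_matrix(); print(s["time"],s["eef_pos"],"y-axis ang",np.degrees(np.arctan2(m[1,1],m[0,1])),m[:,2],s["wrist_force"],s["opening"])
b=cv2.imread("pics/scene3.png")[190:340,130:300]
cv2.imwrite("pics/c3.png",cv2.resize(b,None,fx=4,fy=4,interpolation=cv2.INTER_CUBIC))
E
```

```text
time: 2.55
eef_pos: [543.6, -181.1, 29.9]
tcp_rot: [0.985, -0.17, 0.001, 0.0]
wrist_force: [-0.2, -0.2, 5.4]
opening: 33.6
2.6 [ 543.62664869 -181.10244074   29.93086842] y-axis ang -109.56456758700143 [ 2.12777258e-03 -6.82634147e-04 -9.99997503e-01] [-0.45897228 -0.0774539   6.16321278] 33.39473481179956
```

View pics/c3.png

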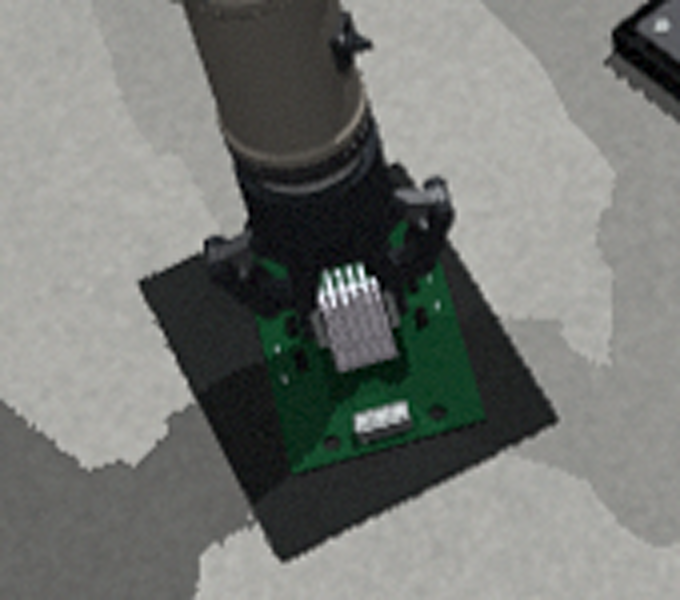

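Gripped: opening 33.4 mm, TCP z 29.9, so the underside is about 26 mm below the TCP. Next: lift, then carry the board over the posts while turning +28.3°.

```bash
python3 -m jog '[{"hand":0.2,"x":0,"y":0,"z":0.02,"rx":0,"ry":0,"rz":0},{"hand":0.2,"x":0,"y":0,"z":0.04,"rx":0,"ry":0,"rz":0},{"hand":0.2,"x":0,"y":0.02,"z":0.025,"rx":0,"ry":0,"rz":2},{"hand":0.2,"x":0.003,"y":0.05,"z":0,"rx":0,"ry":0,"rz":4.4},{"hand":0.2,"x":0.003,"y":0.055,"z":0,"rx":0,"ry":0,"rz":4.4},{"hand":0.2,"x":0.003,"y":0.055,"z":0,"rx":0,"ry":0,"rz":4.4},{"hand":0.2,"x":0.003,"y":0.055,"z":0,"rx":0,"ry":0,"rz":4.4},{"hand":0.2,"x":0.003,"y":0.055,"z":0,"rx":0,"ry":0,"rz":4.4},{"hand":0.2,"x":0,"y":0.05,"z":0,"rx":0,"ry":0,"rz":4.3},{"hand":0.2,"x":0,"y":0,"z":0,"rx":0,"ry":0,"rz":0}]'; python3 -m jog '[{"hand":0.2,"x":0,"y":0,"z":0,"rx":0,"ry":0,"rz":0},{"hand":0.2,"x":0,"y":0,"z":0,"rx":0,"ry":0,"rz":0}]'
cat > look.py <<'E'
import sys
from h import *
import cv2
from scipy.spatial.transform import Rotation as R
k=sys.argv[1]
for n in("top","scene"):
    cv2.imwrite(f"pics/{n}{k}.png",r.read_camera(n)[:,:,::-1])
s=r.read_state(); m=R.from_quat(s["tcp_rot"]).as_matrix(); print(s["time"],s["eef_pos"],"y-axis ang",np.degrees(np.arctan2(m[1,1],m[0,1])),m[:,2],s["wrist_force"],s["moment"],s["opening"])
a=cv2.imread(f"pics/top{k}.png")[180:320,185:315];b=cv2.imread(f"pics/scene{k}.png")[130:260,265:415]
cv2.imwrite(f"pics/ct{k}.png",cv2.resize(a,None,fx=4,fy=4,interpolation=cv2.INTER_CUBIC))
cv2.imwrite(f"pics/cs{k}.png",cv2.resize(b,None,fx=4.5,fy=4.5,interpolation=cv2.INTER_CUBIC))
E
python3 look.py 4
```

```text
time: 3.85
eef_pos: [555.1, 166.9, 113.0]
tcp_rot: [0.997, 0.081, -0.001, -0.003]
wrist_force: [0.2, -0.7, -1.5]
opening: 33.1
time: 4.1
eef_pos: [557.7, 156.5, 113.1]
tcp_rot: [0.997, 0.074, -0.001, 0.001]
wrist_force: [-0.5, 0.5, -2.5]
opening: 33.4
4.2 [557.82923256 156.99557692 113.47032714] y-axis ang -81.4527077057907 [-5.20149312e-04 -1.20374187e-03 -9.99999140e-01] [-0.92693356 -0.49270992 -1.53672685] [ 0.04507549 -0.04733898  0.00089364] 33.31552006229178
```

View pics/ct4.png

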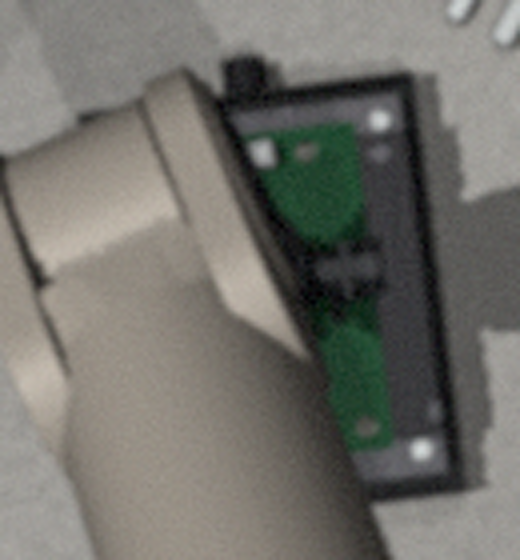

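View pics/cs4.png

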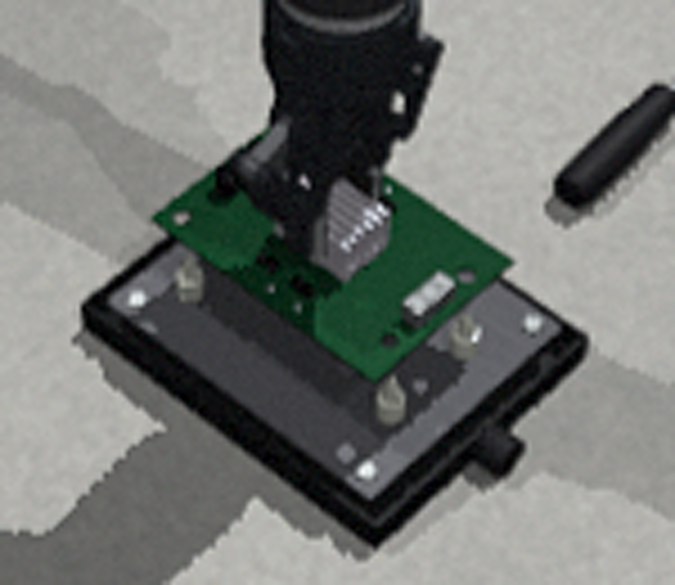

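Both views show the board over the posts, about 46 mm above the shoulders. Holes b and d are visible from the top, and b, c and d in the scene view. I'll fit the board pose per camera and compare it with that camera's own post fit, so calibration bias cancels.

Run:
```python
from h import *
np.set_printoptions(precision=2,suppress=True)
z=113.4-25.9
lt=np.array([[-68,-43,3],[68,-30,3],[80,-55,3],[-80,-55,3]]); pt=crop([(367,427),(306,151),(355,125),(393,443)],(185,180),4)
ls=np.array([[-68,-43,3],[68,-30,3],[68,30,3],[-80,-55,3],[80,-55,3],[80,55,3]]); ps=crop([(181,218),(390,341),(466,277),(152,218),(376,381),(516,264)],(265,130),4.5)
for l,o in (("top",[("top",lt,pt)]),("scene",[("scene",ls,ps)]),("both",[("top",lt,pt),("scene",ls,ps)])):
    p,e=fit(o,[558,158,.15],z); print(l,p,np.degrees(p[3]),e.round(1).tolist())
p,e=fit([("scene",ls,ps)],[558,158,z,.15]); print("free z",p,np.degrees(p[3]),e.round(1).tolist())
```

```text
top [556.92 155.04  87.5    0.15] 8.33471642978033 [[-0.2, -0.1], [0.1, 0.0], [-0.1, -1.2], [0.3, 1.3]]
scene [557.89 157.58  87.5    0.14] 8.307563008789502 [[0.5, -0.0], [-0.0, 0.1], [0.2, -0.1], [-0.2, 0.1], [-0.3, 0.3], [-0.2, -0.4]]
both [557.58 156.24  87.5    0.15] 8.385676071238482 [[-0.8, -0.5], [-0.6, -0.3], [-0.8, -1.5], [-0.3, 1.0], [-0.0, 0.2], [-0.5, 0.3], [-0.3, 0.1], [-0.7, 0.3], [-0.8, 0.5], [-0.7, -0.3]]
free z [558.13 157.37  87.89   0.14] 8.305684796715077 [[0.5, -0.1], [0.0, 0.1], [0.2, -0.1], [-0.2, 0.1], [-0.3, 0.3], [-0.1, -0.4]]
```

Both cameras agree: shift about +1 mm in x and +2.4 mm in y, turn +0.4°. I apply that, drop to just above the pin tips and look again.

```bash
python3 -m jog '[{"hand":0.2,"x":0.001,"y":0.0024,"z":-0.01,"rx":0,"ry":0,"rz":0.4},{"hand":0.2,"x":0,"y":0,"z":-0.014,"rx":0,"ry":0,"rz":0},{"hand":0.2,"x":0,"y":0,"z":0,"rx":0,"ry":0,"rz":0},{"hand":0.2,"x":0,"y":0,"z":0,"rx":0,"ry":0,"rz":0}]'; python3 look.py 5
```

```text
time: 4.7
eef_pos: [558.5, 161.5, 89.5]
tcp_rot: [0.997, 0.08, -0.0, 0.0]
wrist_force: [-0.4, -0.2, -2.0]
opening: 32.6
4.8 [558.99208669 161.66774805  90.14638257] y-axis ang -80.87059628092955 [ 8.13551749e-04  2.93159277e-04 -9.99999626e-01] [-0.05875669 -0.52084159 -1.29628773] [-0.06066431 -0.04721222 -0.0048364 ] 33.51059486613006
```

View pics/ct5.png

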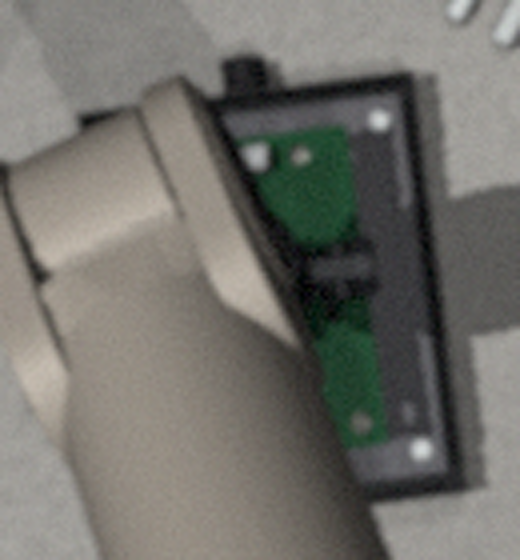

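View pics/cs5.png

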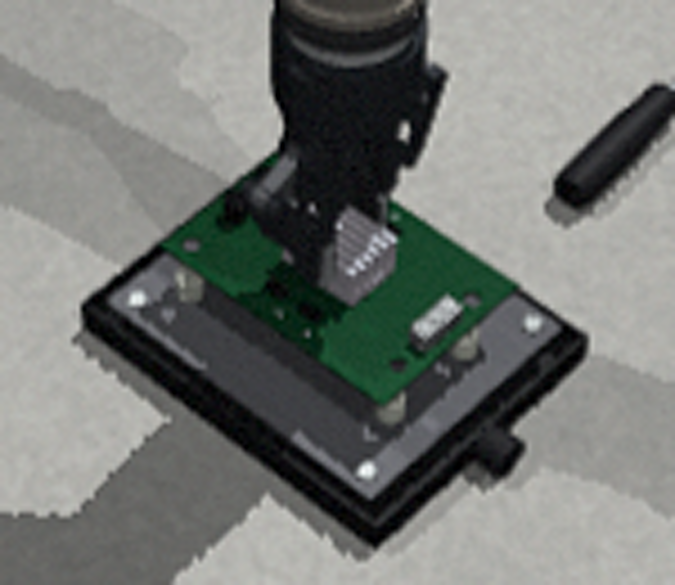

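The holes are now at top d(301,155), b(361,423) and scene b(191,246), d(399,364), c(472,301). The board is lower and the pin heads show under it.

Run:
```python
from h import *
np.set_printoptions(precision=2,suppress=True)
z=90.1-25.7
lt=np.array([[-68,-43,3],[68,-30,3],[80,-55,3],[-80,-55,3]]); pt=crop([(361,423),(301,155),(347,127),(388,441)],(185,180),4)
ls=np.array([[-68,-43,3],[68,-30,3],[68,30,3],[-80,-55,3],[80,-55,3],[80,55,3]]); ps=crop([(191,246),(399,364),(472,301),(162,246),(386,404),(523,290)],(265,130),4.5)
for l,o in (("top",[("top",lt,pt)]),("scene",[("scene",ls,ps)])):
    p,e=fit(o,[558,158,.15],z); print(l,p,np.degrees(p[3]),e.round(1).tolist())
p,e=fit([("scene",ls,ps)],[558,158,z,.15]); print("free z",p,np.degrees(p[3]),e.round(1).tolist())
# predicted pin tips (posts fit per camera)
print(crop_ if 0 else (proj("top",world([558.06,158.02,41,np.radians(8.65)],H+[0,0,16]))-[185,180]+.5)*4-.5)
s=r.read_state();print(s["time"],s["eef_pos"])
```

```text
top [557.73 159.58  64.4    0.15] 8.793003028643705 [[0.0, 0.1], [-0.2, -0.2], [0.0, -0.8], [0.1, 0.9]]
scene [559.47 162.64  64.4    0.16] 9.05266325822233 [[0.5, -0.2], [0.0, 0.4], [0.3, -0.1], [-0.1, 0.0], [-0.2, 0.6], [-0.5, -0.9]]
free z [559.28 162.8   64.1    0.16] 9.05456895404654 [[0.5, -0.2], [0.0, 0.4], [0.3, -0.1], [-0.1, 0.0], [-0.2, 0.6], [-0.5, -0.9]]
[[193.23 445.66]
 [365.35 423.04]
 [186.77 171.6 ]
 [305.68 156.06]]
4.8 [558.99 161.67  90.15]
```

The measured TCP moved 4.6 mm in y rather than 2.4 mm. Both cameras now want about -2.2 mm, which brings TCP y to about 159.4, the same target as before.

```bash
python3 -m jog '[{"hand":0.2,"x":0,"y":-0.0022,"z":0,"rx":0,"ry":0,"rz":-0.2},{"hand":0.2,"x":0,"y":0,"z":0,"rx":0,"ry":0,"rz":0},{"hand":0.2,"x":0,"y":0,"z":0,"rx":0,"ry":0,"rz":0}]'; python3 look.py 6
```

```text
time: 5.18
eef_pos: [558.7, 159.2, 89.9]
tcp_rot: [0.997, 0.078, 0.0, -0.0]
wrist_force: [-0.1, -0.5, -2.7]
opening: 33.4
5.275 [558.64485633 159.3042809   89.86041258] y-axis ang -81.0746294216073 [ 3.69021793e-05  3.95225984e-05 -9.99999999e-01] [-0.03263237  0.20245461 -1.64378807] [ 0.0143418  -0.02083371  0.02087375] 33.03657259337124
```

View pics/ct6.png

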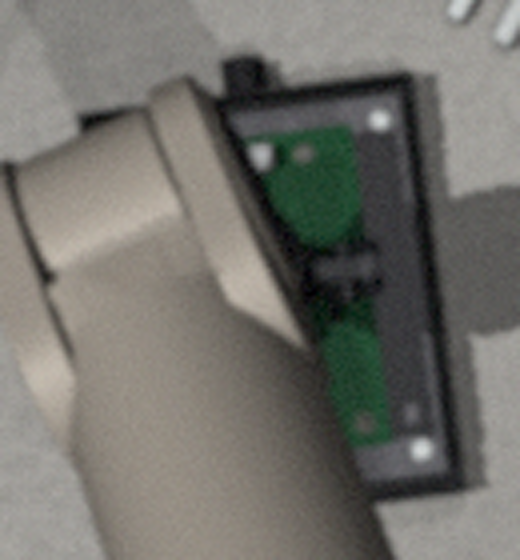

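View pics/cs6.png

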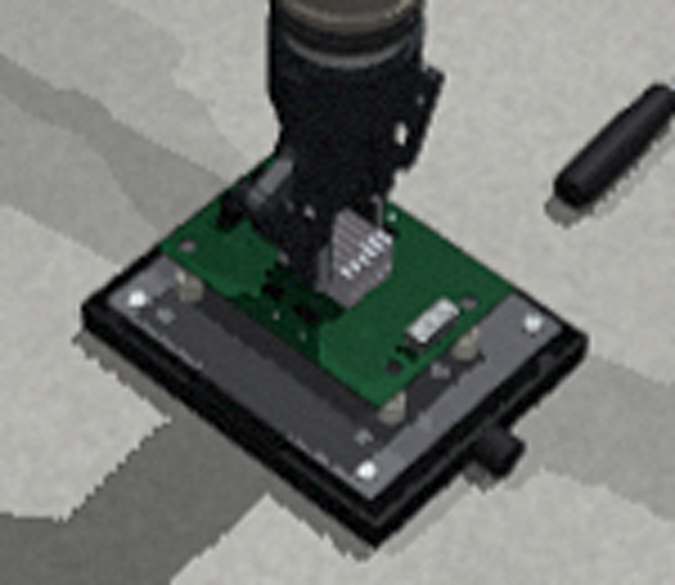

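In the top view holes d(303,153) and b(365,423) sit on the predicted pin tips (306,156) and (365,423). I lower gently so the tips enter, watching the force.

```bash
python3 -m jog '[{"hand":0.2,"x":0,"y":0,"z":-0.006,"rx":0,"ry":0,"rz":0},{"hand":0.2,"x":0,"y":0,"z":-0.004,"rx":0,"ry":0,"rz":0},{"hand":0.2,"x":0,"y":0,"z":0,"rx":0,"ry":0,"rz":0}]'; python3 look.py 7
```

```text
time: 5.65
eef_pos: [558.1, 159.0, 79.0]
tcp_rot: [0.997, 0.078, -0.001, 0.0]
wrist_force: [0.5, -1.0, -3.6]
opening: 33.1
5.75 [558.57297608 159.22374508  79.63023885] y-axis ang -81.0789507438054 [-3.31434686e-04 -7.18614537e-05 -9.99999942e-01] [ 0.68648001  0.13722612 -1.89755918] [ 0.0035878  -0.05537047 -0.02091737] 33.16090187442731
```

View pics/ct7.png

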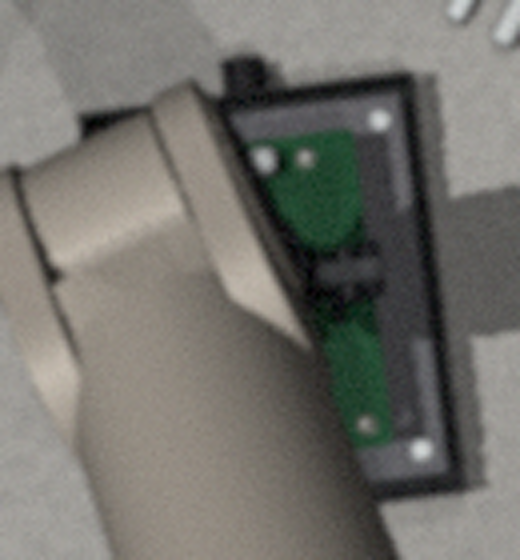

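View pics/cs7.png

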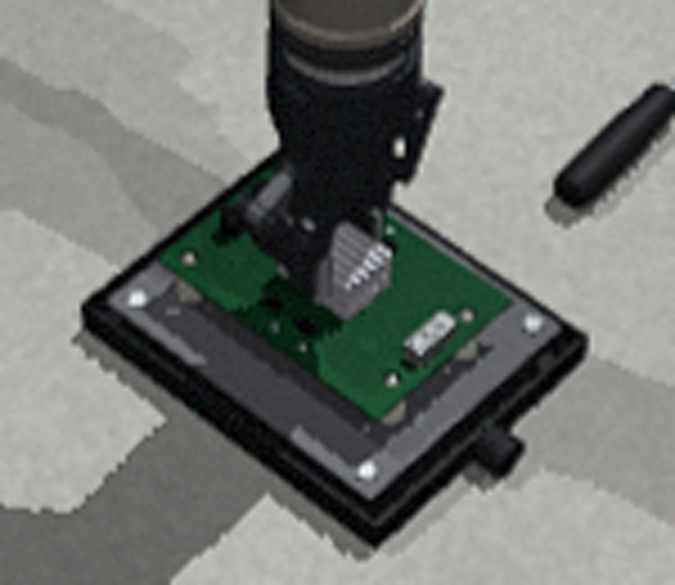

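White pin tips fill holes b(189,259), d(392,380) and c(466,316), with no side force. I lower onto the barbs.

```bash
python3 -m jog '[{"hand":0.2,"x":0,"y":0,"z":-0.003,"rx":0,"ry":0,"rz":0},{"hand":0.2,"x":0,"y":0,"z":-0.003,"rx":0,"ry":0,"rz":0},{"hand":0.2,"x":0,"y":0,"z":-0.001,"rx":0,"ry":0,"rz":0},{"hand":0.2,"x":0,"y":0,"z":0,"rx":0,"ry":0,"rz":0}]'; python3 look.py 8
```

```text
time: 6.25
eef_pos: [558.7, 159.3, 73.0]
tcp_rot: [0.997, 0.078, 0.0, 0.0]
wrist_force: [-1.3, -0.1, 0.3]
opening: 33.2
6.35 [558.72644885 159.32326875  73.02935499] y-axis ang -81.07741638040429 [ 2.19352505e-04  5.49262610e-05 -9.99999974e-01] [-0.72730939  0.50053511 -1.37210587] [ 0.04300014  0.07935069 -0.0779487 ] 33.245758742812825
```

View pics/cs8.png

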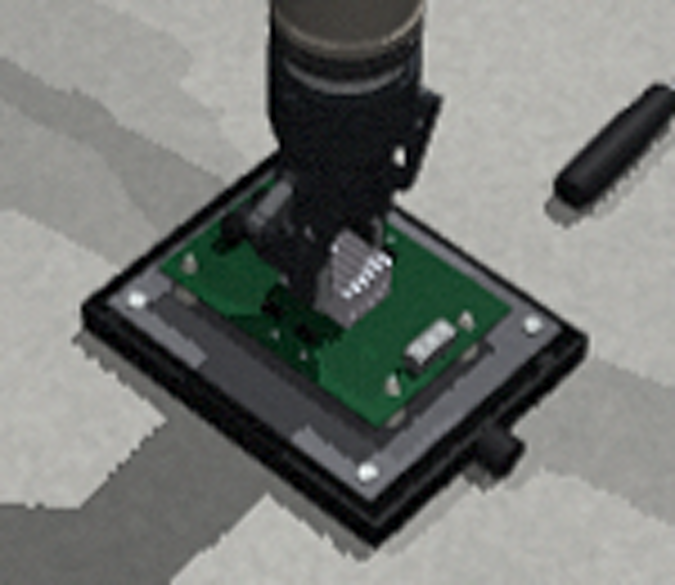

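All visible pins stand through the holes and the board is about on the barbs. I lower 1.5 mm more, open and back off.

```bash
python3 -m jog '[{"hand":0.2,"x":0,"y":0,"z":-0.0015,"rx":0,"ry":0,"rz":0},{"hand":0.2,"x":0,"y":0,"z":0,"rx":0,"ry":0,"rz":0},{"hand":0.6,"x":0,"y":0,"z":0,"rx":0,"ry":0,"rz":0},{"hand":0.8,"x":0,"y":0,"z":0,"rx":0,"ry":0,"rz":0},{"hand":0.8,"x":0,"y":0,"z":0,"rx":0,"ry":0,"rz":0},{"hand":0.8,"x":0,"y":0,"z":0.04,"rx":0,"ry":0,"rz":0},{"hand":0.5,"x":0,"y":0,"z":0.04,"rx":0,"ry":0,"rz":0},{"hand":0,"x":0,"y":0,"z":0,"rx":0,"ry":0,"rz":0},{"hand":0,"x":0,"y":0,"z":0,"rx":0,"ry":0,"rz":0},{"hand":0,"x":0,"y":0,"z":0,"rx":0,"ry":0,"rz":0}]'; python3 look.py 9
```

```text
time: 7.6
eef_pos: [557.6, 158.8, 149.7]
tcp_rot: [0.997, 0.078, -0.002, 0.0]
wrist_force: [0.4, -0.2, -0.1]
opening: -0.2
7.7 [557.84761794 158.8972826  149.9382563 ] y-axis ang -81.07600451967062 [-2.56448387e-03 -7.77511748e-04 -9.99996409e-01] [1.2554653  0.42502621 0.03718711] [-0.0308008   0.01999666 -0.03279919] -0.5801910355623402
```

View pics/cs9.png

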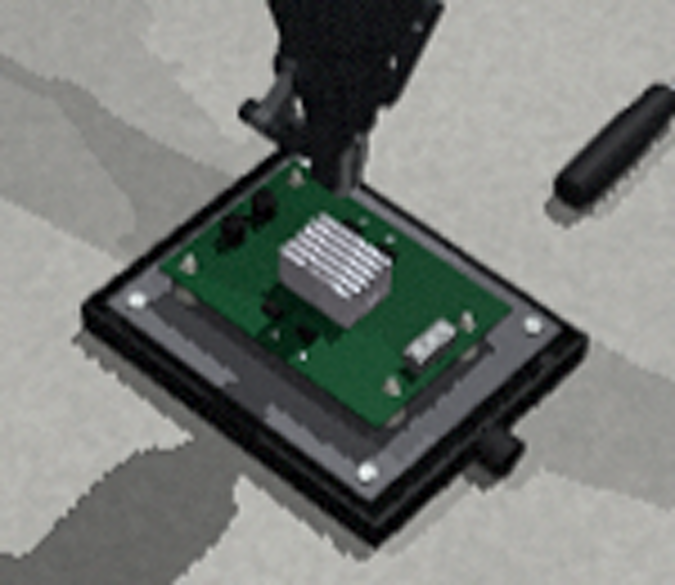

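View pics/ct9.png

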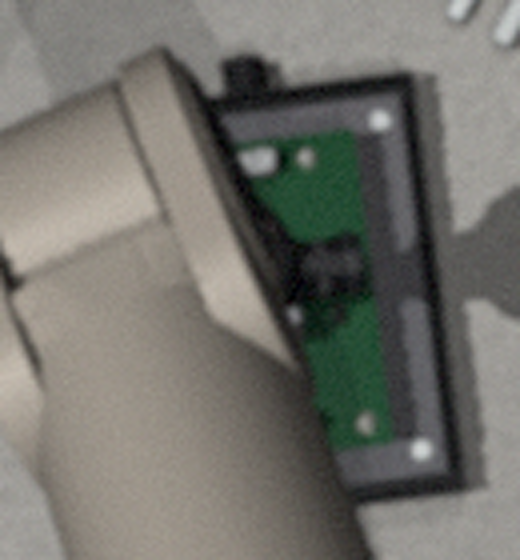

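The board lies over all four pins, with hands off. Next I press near hole a: shift (-51,+36) mm to (506.5,194.7), then descend to just above the board.

```bash
python3 -m jog '[{"hand":0,"x":-0.026,"y":0.018,"z":0,"rx":0,"ry":0,"rz":0},{"hand":0,"x":-0.0253,"y":0.0178,"z":0,"rx":0,"ry":0,"rz":0},{"hand":0,"x":0,"y":0,"z":-0.04,"rx":0,"ry":0,"rz":0},{"hand":0,"x":0,"y":0,"z":-0.03,"rx":0,"ry":0,"rz":0},{"hand":0,"x":0,"y":0,"z":-0.005,"rx":0,"ry":0,"rz":0},{"hand":0,"x":0,"y":0,"z":0,"rx":0,"ry":0,"rz":0},{"hand":0,"x":0,"y":0,"z":0,"rx":0,"ry":0,"rz":0}]'; python3 look.py 10
```

```text
time: 8.57
eef_pos: [508.5, 195.6, 77.7]
tcp_rot: [0.997, 0.078, 0.001, -0.0]
wrist_force: [-0.2, 0.1, 0.3]
opening: 0.2
8.675 [508.35117423 195.47742884  77.58457195] y-axis ang -81.08317220863782 [ 2.46050876e-03  9.12375903e-04 -9.99996557e-01] [-0.42033146 -0.33317895 -0.04889823] [ 0.02898266  0.02427148 -0.02325366] 0.09880887341362107
```

View pics/cs10.png

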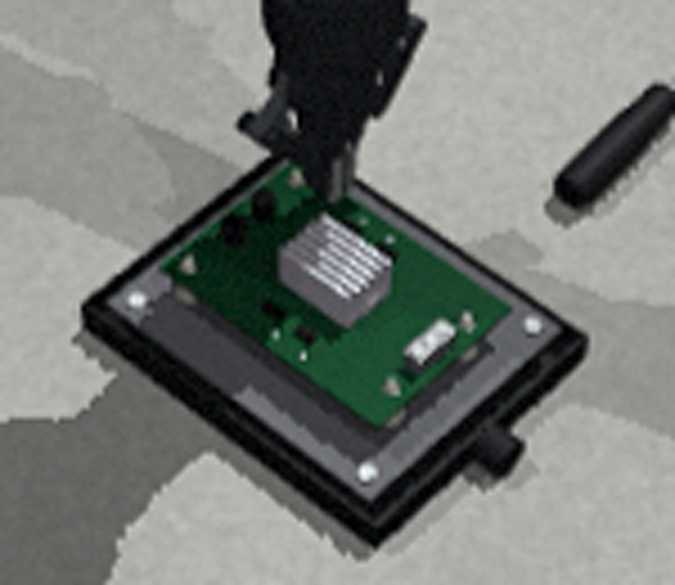

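The fingertips are beside hole a, clear of the pin and sink. I descend in small steps and check the force each time.

```bash
python3 -m jog '[{"hand":0,"x":-0.001,"y":0,"z":-0.005,"rx":0,"ry":0,"rz":0},{"hand":0,"x":0,"y":0,"z":-0.004,"rx":0,"ry":0,"rz":0},{"hand":0,"x":0,"y":0,"z":0,"rx":0,"ry":0,"rz":0}]' | grep -E "eef|wrist"; for i in 1; do python3 -m jog '[{"hand":0,"x":0,"y":0,"z":-0.002,"rx":0,"ry":0,"rz":0},{"hand":0,"x":0,"y":0,"z":0,"rx":0,"ry":0,"rz":0}]'| grep -E "eef|wrist"; python3 -m jog '[{"hand":0,"x":0,"y":0,"z":-0.002,"rx":0,"ry":0,"rz":0},{"hand":0,"x":0,"y":0,"z":0,"rx":0,"ry":0,"rz":0}]'| grep -E "eef|wrist"; done
```

```text
eef_pos: [505.9, 194.9, 66.8]
wrist_force: [0.8, -0.1, -0.3]
eef_pos: [506.3, 195.0, 65.4]
wrist_force: [-0.7, -0.4, 2.0]
eef_pos: [506.3, 195.2, 63.6]
wrist_force: [-2.9, -1.3, 5.3]
```

```bash
python3 -m jog '[{"hand":0,"x":0,"y":0,"z":-0.001,"rx":0,"ry":0,"rz":0},{"hand":0,"x":0,"y":0,"z":0,"rx":0,"ry":0,"rz":0}]' | grep -E "eef|wrist";  python3 -m jog '[{"hand":0,"x":0,"y":0,"z":-0.001,"rx":0,"ry":0,"rz":0},{"hand":0,"x":0,"y":0,"z":0,"rx":0,"ry":0,"rz":0}]'| grep -E "eef|wrist"; python3 -m jog '[{"hand":0,"x":0,"y":0,"z":-0.001,"rx":0,"ry":0,"rz":0},{"hand":0,"x":0,"y":0,"z":0,"rx":0,"ry":0,"rz":0}]'| grep -E "eef|wrist"
```

```text
eef_pos: [506.4, 195.2, 62.7]
wrist_force: [-2.0, -0.7, 5.2]
eef_pos: [506.4, 195.3, 61.9]
wrist_force: [-1.4, -1.8, 6.0]
eef_pos: [506.5, 195.5, 61.0]
wrist_force: [-2.8, 0.1, 6.9]
```

```bash
python3 -m jog '[{"hand":0,"x":0,"y":0,"z":-0.001,"rx":0,"ry":0,"rz":0},{"hand":0,"x":0,"y":0,"z":0,"rx":0,"ry":0,"rz":0}]' | grep -E "eef|wrist";  python3 -m jog '[{"hand":0,"x":0,"y":0,"z":-0.001,"rx":0,"ry":0,"rz":0},{"hand":0,"x":0,"y":0,"z":0,"rx":0,"ry":0,"rz":0}]'| grep -E "eef|wrist"; python3 -m jog '[{"hand":0,"x":0,"y":0,"z":-0.001,"rx":0,"ry":0,"rz":0},{"hand":0,"x":0,"y":0,"z":0,"rx":0,"ry":0,"rz":0}]'| grep -E "eef|wrist"; python3 look.py 11
```

```text
eef_pos: [506.5, 195.5, 60.2]
wrist_force: [-2.7, -1.0, 8.5]
eef_pos: [506.6, 195.6, 58.7]
wrist_force: [-2.0, -0.1, 4.3]
eef_pos: [506.7, 195.6, 57.8]
wrist_force: [-2.6, 0.5, 5.2]
11.15 [506.63808316 195.58225823  57.83338561] y-axis ang -81.06057936769551 [ 8.32848315e-04  6.75035031e-04 -9.99999425e-01] [-2.10310916 -0.15344744  5.79750657] [ 0.02938289  0.35876823 -0.03181386] 0.11081970661134967
```

View pics/cs11.png

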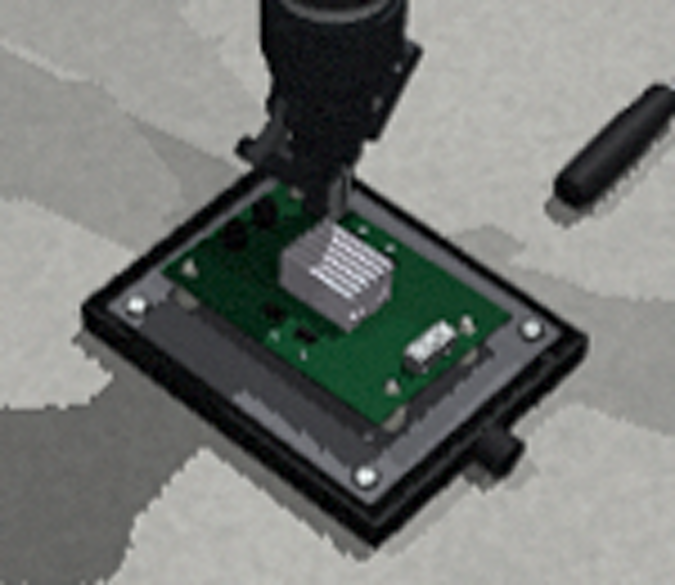

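The force fell from 8.5 to 4.3 N: post a clicked. Next is post b: up 30 mm, across (+13,-86) mm, then down.

```bash
python3 -m jog '[{"hand":0,"x":0,"y":0,"z":0.03,"rx":0,"ry":0,"rz":0},{"hand":0,"x":0.0065,"y":-0.043,"z":0,"rx":0,"ry":0,"rz":0},{"hand":0,"x":0.0065,"y":-0.043,"z":0,"rx":0,"ry":0,"rz":0},{"hand":0,"x":0,"y":0,"z":-0.012,"rx":0,"ry":0,"rz":0},{"hand":0,"x":0,"y":0,"z":0,"rx":0,"ry":0,"rz":0},{"hand":0,"x":0,"y":0,"z":0,"rx":0,"ry":0,"rz":0}]'; python3 look.py 12
```

```text
time: 11.9
eef_pos: [518.9, 111.0, 75.1]
tcp_rot: [0.997, 0.079, -0.0, -0.001]
wrist_force: [0.0, 0.5, 0.9]
opening: -0.1
12.0 [519.26364729 110.76722005  75.48838848] y-axis ang -80.92508874192514 [ 3.83904892e-04  8.69691341e-04 -9.99999548e-01] [ 1.17753835  0.16030757 -0.02258126] [ 0.01778274 -0.01231174 -0.03750636] 0.0666827305367047
```

View pics/cs12.png

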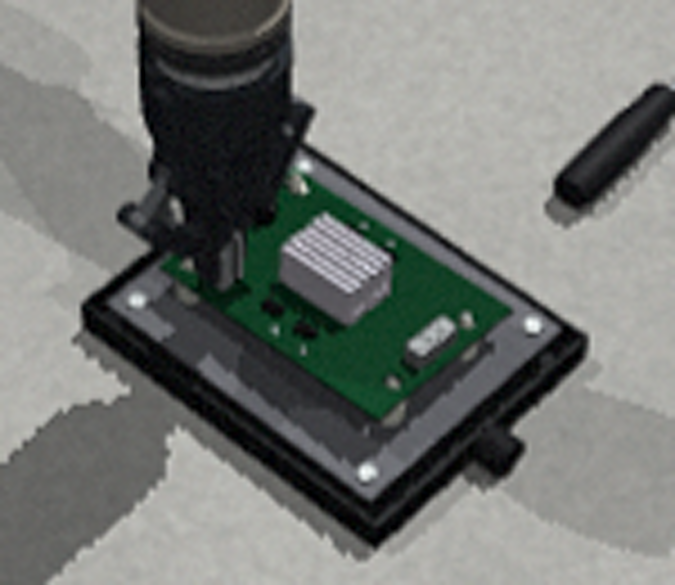

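Pin a at (297,180) stands visibly higher above the board, so it is latched. The fingers are beside hole b; I press there.

```bash
python3 -m jog '[{"hand":0,"x":0,"y":0,"z":-0.005,"rx":0,"ry":0,"rz":0},{"hand":0,"x":0,"y":0,"z":-0.004,"rx":0,"ry":0,"rz":0},{"hand":0,"x":0,"y":0,"z":-0.002,"rx":0,"ry":0,"rz":0},{"hand":0,"x":0,"y":0,"z":0,"rx":0,"ry":0,"rz":0}]' | grep -E "eef|wrist"; python3 -m jog '[{"hand":0,"x":0,"y":0,"z":-0.001,"rx":0,"ry":0,"rz":0},{"hand":0,"x":0,"y":0,"z":-0.001,"rx":0,"ry":0,"rz":0},{"hand":0,"x":0,"y":0,"z":0,"rx":0,"ry":0,"rz":0}]'| grep -E "eef|wrist"; python3 -m jog '[{"hand":0,"x":0,"y":0,"z":-0.001,"rx":0,"ry":0,"rz":0},{"hand":0,"x":0,"y":0,"z":0,"rx":0,"ry":0,"rz":0}]'| grep -E "eef|wrist"; python3 -m jog '[{"hand":0,"x":0,"y":0,"z":-0.001,"rx":0,"ry":0,"rz":0},{"hand":0,"x":0,"y":0,"z":0,"rx":0,"ry":0,"rz":0}]'| grep -E "eef|wrist"
```

```text
eef_pos: [519.6, 109.5, 64.6]
wrist_force: [-1.1, 0.6, 3.4]
eef_pos: [519.7, 109.2, 62.5]
wrist_force: [1.0, -0.1, 0.3]
eef_pos: [519.2, 108.7, 60.9]
wrist_force: [-0.2, -0.4, 1.7]
eef_pos: [519.3, 108.8, 60.2]
wrist_force: [0.6, -0.9, 1.9]
```

```bash
python3 look.py 13;  python3 -m jog '[{"hand":0,"x":0,"y":0,"z":-0.001,"rx":0,"ry":0,"rz":0},{"hand":0,"x":0,"y":0,"z":0,"rx":0,"ry":0,"rz":0}]'| grep -E "eef|wrist"; python3 -m jog '[{"hand":0,"x":0,"y":0,"z":-0.001,"rx":0,"ry":0,"rz":0},{"hand":0,"x":0,"y":0,"z":0,"rx":0,"ry":0,"rz":0}]'| grep -E "eef|wrist"
```

```text
13.475 [519.24895195 108.75043148  60.26786473] y-axis ang -81.08759450161695 [-2.70038815e-04 -4.59064472e-04 -9.99999858e-01] [-0.25619663 -0.90912441  2.30306122] [-0.12674252 -0.03422107 -0.02982869] 0.0010872165209624145
eef_pos: [519.3, 108.8, 59.4]
wrist_force: [-0.3, -0.5, 3.7]
eef_pos: [519.3, 108.8, 58.5]
wrist_force: [-2.3, -1.8, 5.5]
```

View pics/cs13.png

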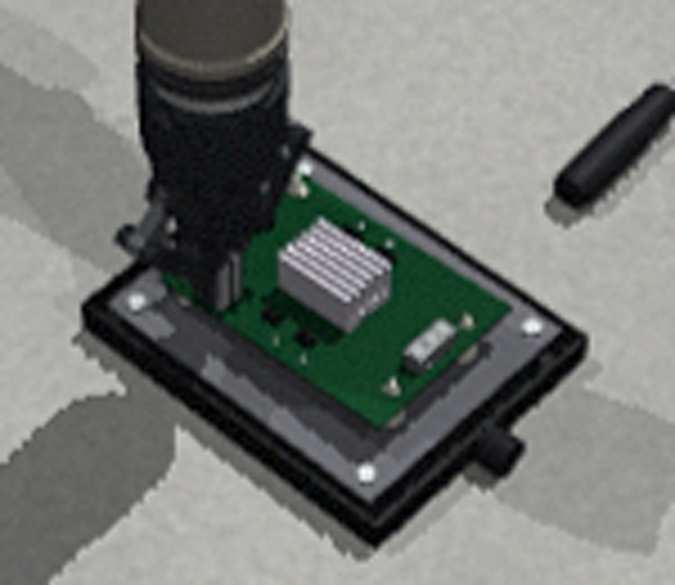

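Height and force here (58.5 mm at 5.5 N) match post a after its click (57.8 mm at 5.5 N), so b has most likely gone through. One more millimetre, then I lift off and look.

```bash
python3 -m jog '[{"hand":0,"x":0,"y":0,"z":-0.001,"rx":0,"ry":0,"rz":0},{"hand":0,"x":0,"y":0,"z":0,"rx":0,"ry":0,"rz":0}]'| grep -E "eef|wrist"; python3 -m jog '[{"hand":0,"x":0,"y":0,"z":-0.001,"rx":0,"ry":0,"rz":0},{"hand":0,"x":0,"y":0,"z":0,"rx":0,"ry":0,"rz":0}]'| grep -E "eef|wrist"; python3 -m jog '[{"hand":0,"x":0,"y":0,"z":0.04,"rx":0,"ry":0,"rz":0},{"hand":0,"x":0.045,"y":0.03,"z":0.01,"rx":0,"ry":0,"rz":0},{"hand":0,"x":0.04,"y":0.0276,"z":0,"rx":0,"ry":0,"rz":0},{"hand":0,"x":0,"y":0,"z":0,"rx":0,"ry":0,"rz":0},{"hand":0,"x":0,"y":0,"z":0,"rx":0,"ry":0,"rz":0}]'; python3 look.py 14
```

```text
eef_pos: [519.3, 108.8, 57.7]
wrist_force: [-0.7, -2.1, 6.4]
eef_pos: [519.4, 108.8, 56.9]
wrist_force: [-1.5, -1.7, 7.9]
time: 15.1
eef_pos: [603.1, 166.3, 105.0]
tcp_rot: [0.997, 0.078, -0.001, 0.0]
wrist_force: [-1.2, -0.2, 0.1]
opening: 0.1
15.2 [603.1845509  165.51214375 105.63362153] y-axis ang -81.11291579461054 [-0.00189599 -0.00129028 -0.99999737] [0.09154784 0.06926171 0.06535987] [ 0.04343163 -0.01276426  0.01571003] -0.24624131865716448
```

View pics/cs14.png

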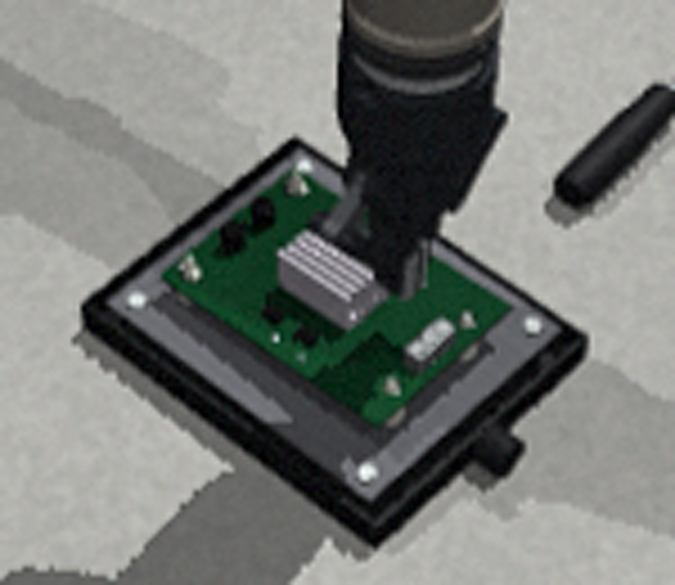

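View pics/ct14.png

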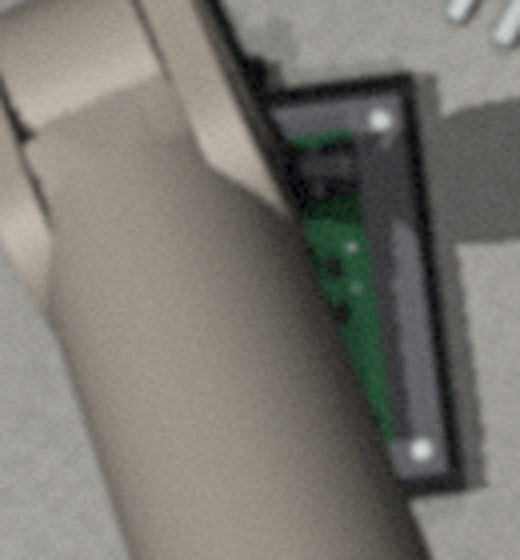

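Pins a(297,182) and b(190,266) now show their barbs above the board, while c and d still look short. I press between c and d, at about (47,0) on the board, so that pair goes through together.

```bash
python3 -m jog '[{"hand":0,"x":0.0015,"y":0.0008,"z":-0.02,"rx":0,"ry":0,"rz":0},{"hand":0,"x":0,"y":0,"z":-0.016,"rx":0,"ry":0,"rz":0},{"hand":0,"x":0,"y":0,"z":-0.004,"rx":0,"ry":0,"rz":0},{"hand":0,"x":0,"y":0,"z":0,"rx":0,"ry":0,"rz":0}]' | grep -E "eef|wrist"; python3 -m jog '[{"hand":0,"x":0,"y":0,"z":-0.001,"rx":0,"ry":0,"rz":0},{"hand":0,"x":0,"y":0,"z":-0.001,"rx":0,"ry":0,"rz":0},{"hand":0,"x":0,"y":0,"z":0,"rx":0,"ry":0,"rz":0}]'| grep -E "eef|wrist"; python3 -m jog '[{"hand":0,"x":0,"y":0,"z":-0.001,"rx":0,"ry":0,"rz":0},{"hand":0,"x":0,"y":0,"z":-0.001,"rx":0,"ry":0,"rz":0},{"hand":0,"x":0,"y":0,"z":0,"rx":0,"ry":0,"rz":0}]'| grep -E "eef|wrist"; python3 -m jog '[{"hand":0,"x":0,"y":0,"z":-0.001,"rx":0,"ry":0,"rz":0},{"hand":0,"x":0,"y":0,"z":-0.001,"rx":0,"ry":0,"rz":0},{"hand":0,"x":0,"y":0,"z":0,"rx":0,"ry":0,"rz":0}]'| grep -E "eef|wrist"; python3 look.py 15
```

```text
eef_pos: [605.2, 167.0, 65.6]
wrist_force: [-0.2, -0.7, 0.3]
eef_pos: [606.2, 167.7, 64.8]
wrist_force: [-0.7, -0.6, 2.3]
eef_pos: [606.2, 167.7, 62.9]
wrist_force: [-0.7, 0.1, 5.0]
eef_pos: [606.3, 167.7, 61.4]
wrist_force: [-1.5, -1.2, 6.9]
16.925 [606.28656358 167.73802362  61.38116634] y-axis ang -81.07416770551673 [ 1.24336368e-03  3.39587809e-04 -9.99999169e-01] [-1.8023974   0.24664893  7.59319243] [-0.06821607  0.36009148  0.0270519 ] 0.34547406290088933
```

View pics/cs15.png

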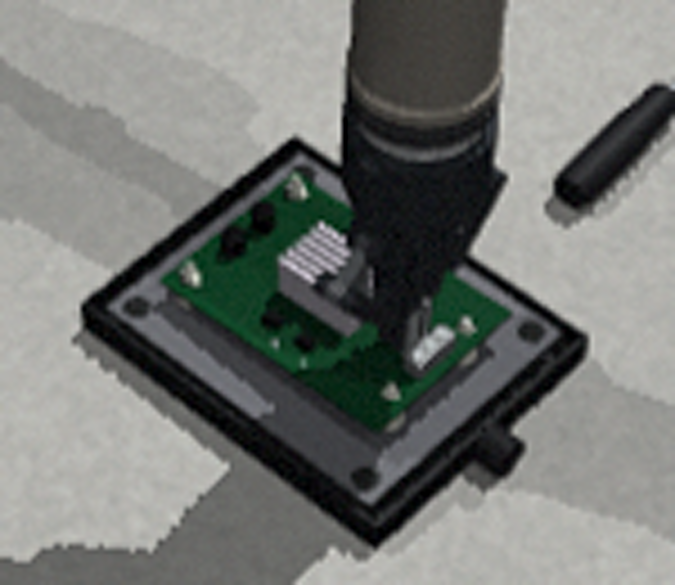

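```bash
python3 -m jog '[{"hand":0,"x":0,"y":0,"z":-0.001,"rx":0,"ry":0,"rz":0},{"hand":0,"x":0,"y":0,"z":-0.001,"rx":0,"ry":0,"rz":0},{"hand":0,"x":0,"y":0,"z":0,"rx":0,"ry":0,"rz":0}]'| grep -E "eef|wrist"; python3 -m jog '[{"hand":0,"x":0,"y":0,"z":-0.001,"rx":0,"ry":0,"rz":0},{"hand":0,"x":0,"y":0,"z":-0.001,"rx":0,"ry":0,"rz":0},{"hand":0,"x":0,"y":0,"z":0,"rx":0,"ry":0,"rz":0}]'| grep -E "eef|wrist"; python3 -m jog '[{"hand":0,"x":0,"y":0,"z":-0.001,"rx":0,"ry":0,"rz":0},{"hand":0,"x":0,"y":0,"z":0,"rx":0,"ry":0,"rz":0}]'| grep -E "eef|wrist"
```

```text
eef_pos: [606.5, 167.8, 59.9]
wrist_force: [-2.0, -1.1, 9.6]
eef_pos: [606.7, 167.9, 58.4]
wrist_force: [-2.6, -0.6, 10.6]
eef_pos: [606.8, 168.0, 57.6]
wrist_force: [-2.4, -1.5, 11.3]
```

```bash
python3 -m jog '[{"hand":0,"x":0,"y":0,"z":-0.001,"rx":0,"ry":0,"rz":0},{"hand":0,"x":0,"y":0,"z":0,"rx":0,"ry":0,"rz":0}]'| grep -E "eef|wrist"; python3 -m jog '[{"hand":0,"x":0,"y":0,"z":-0.001,"rx":0,"ry":0,"rz":0},{"hand":0,"x":0,"y":0,"z":0,"rx":0,"ry":0,"rz":0}]'| grep -E "eef|wrist"; python3 -m jog '[{"hand":0,"x":0,"y":0,"z":-0.001,"rx":0,"ry":0,"rz":0},{"hand":0,"x":0,"y":0,"z":0,"rx":0,"ry":0,"rz":0}]'| grep -E "eef|wrist"
```

```text
eef_pos: [606.9, 168.1, 56.9]
wrist_force: [-3.1, -0.6, 11.4]
eef_pos: [607.0, 168.1, 55.1]
wrist_force: [-2.0, 0.9, 9.0]
eef_pos: [607.0, 168.2, 54.3]
wrist_force: [-2.7, -1.1, 9.7]
```

The force dropped from 11.4 to 9.0 N. From the spring rate the shoulders should now be at z≈34 and the underside at ≈34, which is seated. I push 1 mm more to confirm stiffness, then retract and look.

```bash
python3 -m jog '[{"hand":0,"x":0,"y":0,"z":-0.001,"rx":0,"ry":0,"rz":0},{"hand":0,"x":0,"y":0,"z":0,"rx":0,"ry":0,"rz":0}]'| grep -E "eef|wrist"; python3 -m jog '[{"hand":0,"x":0,"y":0,"z":-0.001,"rx":0,"ry":0,"rz":0},{"hand":0,"x":0,"y":0,"z":0,"rx":0,"ry":0,"rz":0}]'| grep -E "eef|wrist"; python3 -m jog '[{"hand":0,"x":0,"y":0,"z":0.02,"rx":0,"ry":0,"rz":0},{"hand":0,"x":0,"y":0,"z":0.05,"rx":0,"ry":0,"rz":0},{"hand":0,"x":-0.045,"y":-0.03,"z":0.03,"rx":0,"ry":0,"rz":0},{"hand":0,"x":-0.045,"y":-0.04,"z":0.03,"rx":0,"ry":0,"rz":0},{"hand":0,"x":-0.03,"y":-0.05,"z":0,"rx":0,"ry":0,"rz":0},{"hand":0,"x":0,"y":-0.06,"z":0,"rx":0,"ry":0,"rz":0},{"hand":0,"x":0,"y":-0.06,"z":0,"rx":0,"ry":0,"rz":0},{"hand":0,"x":0,"y":0,"z":0,"rx":0,"ry":0,"rz":0},{"hand":0,"x":0,"y":0,"z":0,"rx":0,"ry":0,"rz":0}]'; python3 look.py 16
```

```text
eef_pos: [607.0, 168.1, 53.6]
wrist_force: [-2.0, 0.0, 10.5]
eef_pos: [607.0, 168.1, 52.9]
wrist_force: [-2.4, -0.8, 12.0]
time: 20.3
eef_pos: [488.9, -69.3, 177.7]
tcp_rot: [0.997, 0.077, -0.0, -0.001]
wrist_force: [0.4, 1.5, 0.2]
opening: 0.1
20.4 [489.06572099 -67.73997421 177.87361689] y-axis ang -80.90350475239059 [-3.71543866e-04  1.12386486e-03 -9.99999299e-01] [-0.26588359 -0.09950206 -0.26028932] [-0.01056395 -0.03882339 -0.02970812] -0.3378213825504635
```

View pics/cs16.png

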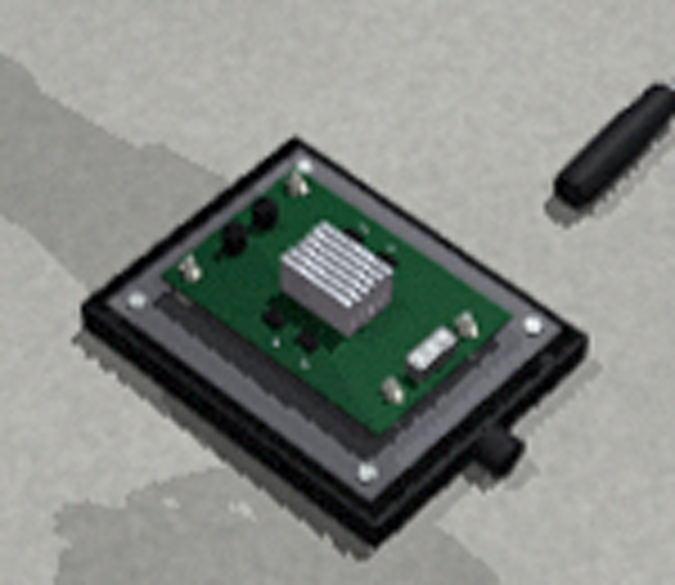

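View pics/ct16.png

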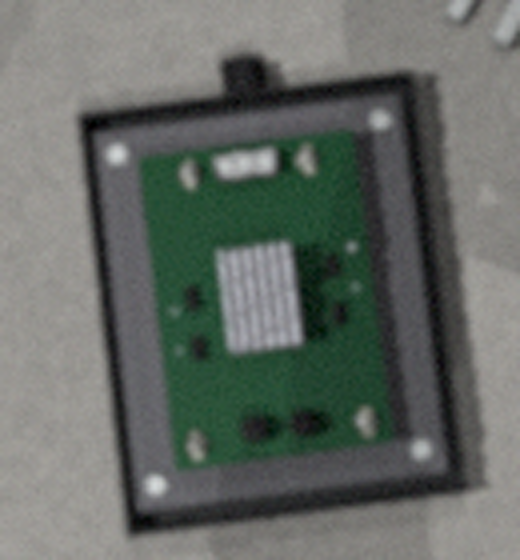

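All four pins show their barbs above the board in the top view: a(196,443), b(367,420), c(190,174), d(307,160). The question is whether any corner is still 1 mm high, so I enlarge.

Run:
```python
import cv2,numpy as np
from cell import r
s=np.mean([r.read_camera("scene").astype(float) for _ in range(4)],0).astype(np.uint8)[:,:,::-1]
cv2.imwrite("pics/sav.png",s)
c={"a":(331,170),"b":(307,190),"c":(369,202),"d":(352,217)}
t=[cv2.resize(s[y-14:y+14,x-18:x+18],(396,296),interpolation=cv2.INTER_CUBIC) for x,y in c.values()]
cv2.imwrite("pics/pins.png",np.vstack([np.hstack(t[:2]),np.hstack(t[2:])]))
```

```text
(no output)
```

View pics/pins.png

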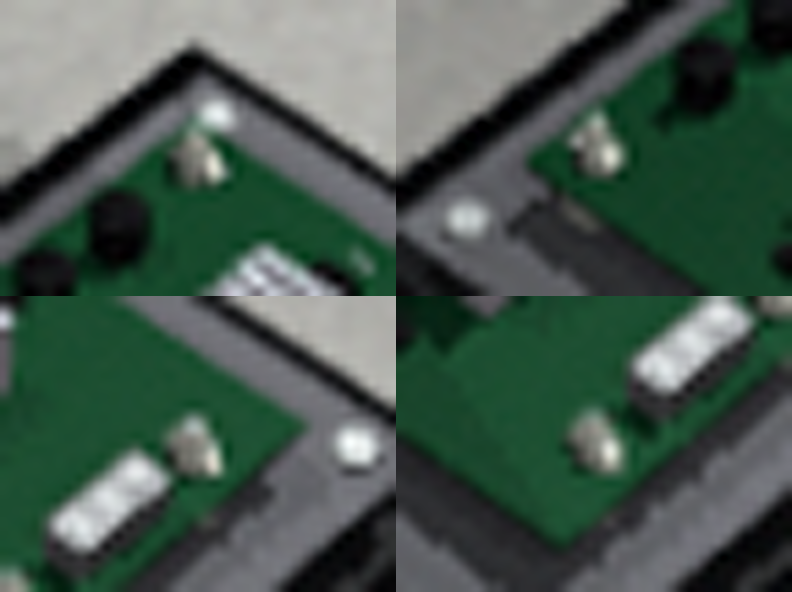

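All four are latched. To make sure every corner is home on its shoulder, I give one light, even press (about 10 to 12 N) in the middle of the sink.

```bash
python3 -m jog '[{"hand":0,"x":0.0174,"y":0.0568,"z":0,"rx":0,"ry":0,"rz":0},{"hand":0,"x":0.0174,"y":0.0568,"z":0,"rx":0,"ry":0,"rz":0},{"hand":0,"x":0.0174,"y":0.0568,"z":0,"rx":0,"ry":0,"rz":0},{"hand":0,"x":0.0174,"y":0.0568,"z":-0.02,"rx":0,"ry":0,"rz":0},{"hand":0,"x":0,"y":0,"z":-0.05,"rx":0,"ry":0,"rz":0},{"hand":0,"x":0,"y":0,"z":-0.01,"rx":0,"ry":0,"rz":0},{"hand":0,"x":0,"y":0,"z":0,"rx":0,"ry":0,"rz":0},{"hand":0,"x":0,"y":0,"z":0,"rx":0,"ry":0,"rz":0}]'; python3 look.py 17
```

```text
time: 21.6
eef_pos: [560.2, 156.7, 100.3]
tcp_rot: [0.997, 0.077, 0.002, -0.0]
wrist_force: [0.6, -0.5, -0.1]
opening: 0.0
21.7 [560.05470567 156.9679247  100.34555665] y-axis ang -81.16158907783696 [ 3.82592604e-03  7.25852830e-04 -9.99992418e-01] [0.34795498 0.5849617  0.4180597 ] [0.01097987 0.03103618 0.03276674] 0.0816432725004412
```

View pics/cs17.png

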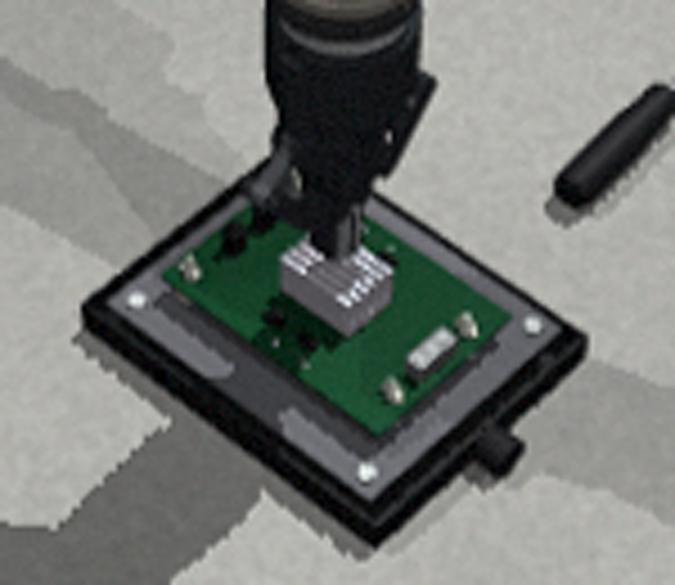

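The fingertips are centred over the sink, 14 mm above it. I press down in steps.

```bash
python3 -m jog '[{"hand":0,"x":-0.001,"y":0.002,"z":-0.006,"rx":0,"ry":0,"rz":0},{"hand":0,"x":0,"y":0,"z":-0.006,"rx":0,"ry":0,"rz":0},{"hand":0,"x":0,"y":0,"z":0,"rx":0,"ry":0,"rz":0}]'|grep -E "eef|wrist"; python3 -m jog '[{"hand":0,"x":0,"y":0,"z":-0.002,"rx":0,"ry":0,"rz":0},{"hand":0,"x":0,"y":0,"z":-0.002,"rx":0,"ry":0,"rz":0},{"hand":0,"x":0,"y":0,"z":0,"rx":0,"ry":0,"rz":0}]'|grep -E "eef|wrist";python3 -m jog '[{"hand":0,"x":0,"y":0,"z":-0.002,"rx":0,"ry":0,"rz":0},{"hand":0,"x":0,"y":0,"z":0,"rx":0,"ry":0,"rz":0}]'|grep -E "eef|wrist"; python3 -m jog '[{"hand":0,"x":0,"y":0,"z":-0.002,"rx":0,"ry":0,"rz":0},{"hand":0,"x":0,"y":0,"z":0,"rx":0,"ry":0,"rz":0}]'|grep -E "eef|wrist"
```

```text
eef_pos: [557.1, 159.2, 85.7]
wrist_force: [-0.9, -0.8, 0.2]
eef_pos: [557.3, 159.3, 82.7]
wrist_force: [-1.6, -1.5, 5.7]
eef_pos: [557.3, 159.3, 81.3]
wrist_force: [-3.4, -1.3, 9.2]
eef_pos: [557.3, 159.3, 79.8]
wrist_force: [-4.0, -0.9, 10.9]
```

Stiffness is the bare mount rate (about 1.8 N/mm). The sink top implies the underside is at ≈33.8 against a computed shoulder height of ≈33.6, so the board is home. I retract clear.

```bash
python3 -m jog '[{"hand":0,"x":0,"y":0,"z":0.02,"rx":0,"ry":0,"rz":0},{"hand":0,"x":0,"y":0,"z":0.05,"rx":0,"ry":0,"rz":0},{"hand":0,"x":-0.02,"y":-0.05,"z":0.02,"rx":0,"ry":0,"rz":0},{"hand":0,"x":-0.02,"y":-0.055,"z":0.02,"rx":0,"ry":0,"rz":0},{"hand":0,"x":-0.015,"y":-0.055,"z":0,"rx":0,"ry":0,"rz":0},{"hand":0,"x":0,"y":-0.055,"z":0,"rx":0,"ry":0,"rz":0},{"hand":0,"x":0,"y":0,"z":0,"rx":0,"ry":0,"rz":0},{"hand":0,"x":0,"y":0,"z":0,"rx":0,"ry":0,"rz":0},{"hand":0,"x":0,"y":0,"z":0,"rx":0,"ry":0,"rz":0}]'; python3 look.py 18
```

```text
time: 24.08
eef_pos: [502.8, -53.5, 188.1]
tcp_rot: [0.997, 0.079, 0.0, -0.001]
wrist_force: [0.2, 0.6, 0.7]
opening: -0.3
24.175 [502.76130464 -53.84176619 188.17422098] y-axis ang -80.88641242976897 [ 4.55816662e-05  5.54075402e-04 -9.99999845e-01] [-0.68538955  0.86854276  0.43819064] [-0.00295444  0.01295498 -0.00112663] -0.1636270202744751
```

View pics/top18.png

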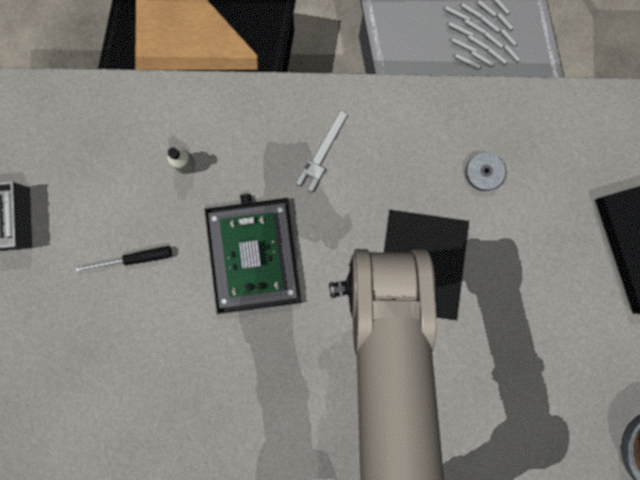

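View pics/cs18.png

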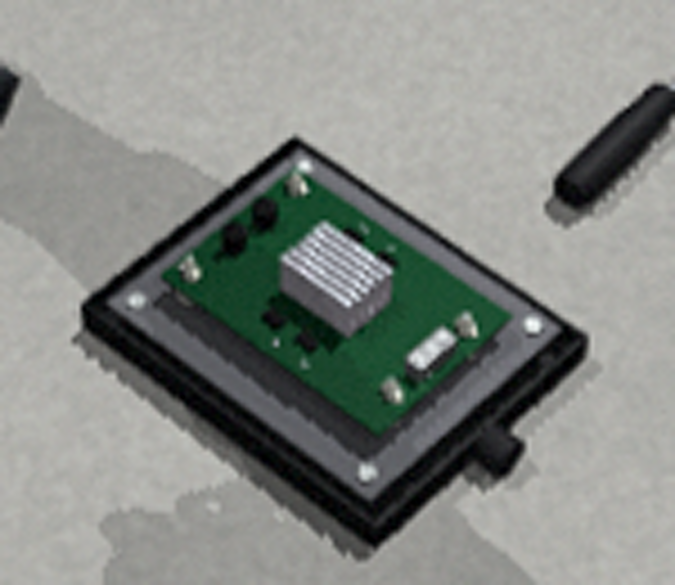

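The board is latched on all four posts, the bystanders sit at their original pixels, and the arm is clear. I hand in.

```bash
python3 -c "
from cell import r
print(r.finish_job())"
```

```text
the job is handed in; nothing more can be done
None
```

The control board is mounted in the housing and handed in at about 24 s. It sits on all four standoffs, and the arm is clear of everything.

- **Placement:** I gripped the board by its heat sink, carried it over the posts and corrected its position from both cameras. I lowered it until the pins stood through the holes, then let go with the board resting on the barbs.
- **Pressing:** With closed fingertips I pressed beside hole a, then beside hole b, then midway between c and d. The highest force I read was 12 N, so the plate sank about 8 mm by calculation, well short of its 16 mm stops.
- **Clicks:** The force dropped clearly at post a (8.5 to 4.3 N) and at the c/d pair (11.4 to 9.0 N). For b there was only a weak drop (3.4 to 0.3 N). I took b as through because its height under load afterwards matched a's and its barbs showed above the board.
- **Final check:** A last even press of about 11 N on the heat sink met roughly the stiffness of the rubber mounts alone. The board's underside came out within about 0.2 mm of the calculated shoulder height. Both cameras show barbs above the board at all four holes.
- **Bystanders:** The wrench, felt wheel, bottle and screwdriver are where they were in the pictures.

Two things disagreed along the way. The two cameras differed by 1.5 to 3 mm sideways, so I aligned the board to the posts within each camera. One early move command was refused because its rows lacked some keys, and the arm did not move.

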